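# Lever open the slide case

## Task

Take the flat pry blade out of the instrument tray, slip it into the gap under the front edge of the slide case's cover and lever the cover up and over until it stands open by itself, upright or leaning back. Only the blade may touch the cover, not the gripper or the arm. Then lay the blade back in the tray without dropping it, and leave the other instruments and things where they are.

Things in the scene. Friction and masses are not known exactly. Their poses are not given: they have to be found in the camera images.
- blade: flat pry blade in the tray, 170 mm long, 60 g: black handle 90 x 16 x 18 mm (long, wide, high), then a flat steel strip 85 x 18 x 3 mm thick. Origin on the underside, 5 mm behind the handle's front end (grip 10 to 35 mm behind it); x towards the strip's end, z up. Handle spans x -85 to +5 mm, strip ends at x = 85 mm, its mid-plane 9 mm above the underside
- blade_tip (a point): middle of the blade's free steel end, mid-thickness; axes as the blade's
- blade_butt (a point): middle of the rear end face of the blade's handle; axes as the blade's
- tray: fixed open white instrument tray, 250 (x) x 280 (y) x 22 mm high, walls and floor 4 mm; origin at the centre of its underside. Four instruments lie side by side in it along x, about 64 mm apart, in any order
- case: fixed grey plastic slide case, 120 (x) x 150 (y) x 70 mm high, walls 5 mm, glass slides inside up to 40 mm; origin at the centre of its underside, z up, front wall at -x, facing the robot. The front wall is only 60 mm high: a gap 10 mm high and 140 mm wide is left between it and the closed cover
- cover (a joint): angle of the case's cover about its hinge: 0 closed (level), 1.57 upright, 1.9 leaning back against its stop. The cover is a white plate 130 x 154 x 6 mm, 90 g; its front edge overhangs the front wall by 10 mm; the hinge is stiff enough to hold it at any angle
- cover_lip (a point): middle of the cover's front edge, on its underside; moves with the cover, 130 mm from the hinge; 70 mm above the table when closed
- cover_hinge (a point): middle of the hinge line (along the case's y) at the top of the case's back wall, 70 mm above the table, on the cover's underside; turns with the cover
- probe: round needle probe in the tray, 172 mm long, black handle 90 x 16 x 18 mm (long, wide, high) with a thin round steel rod; origin on its underside near the handle's front end
- tweezers: steel tweezers in the tray, 160 mm long, 16 wide, 12 mm high; origin on the underside, mid-length
- brush: flat brush in the tray, 160 mm long, 12 to 18 wide, 12 mm high, wooden handle; origin on the underside, mid-length
- beaker: glass beaker, 64 mm wide, 85 mm high, standing beyond the gap between tray and case; origin under its centre
- jar: amber jar, 56 mm wide, 75 mm high, standing to the robot's right, nearer than the case; origin under its centre
- dish: closed clear culture dish, 90 mm wide, 16 mm high, lying in front of the robot, nearer than tray and case; origin under its centre
- wash: clear bottle with blue cap, 68 mm wide, 190 mm high, behind the tray; origin under its centre
- cards: cardboard carton 100 x 75 x 30 mm to the right of the case; origin under its centre
There are look-alikes about, which are no part of the job. Leave any red look-alike of the blade alone.

How it is judged:
On the way, in this order (a step that is already met when the one before it is completed fails the run):
1. the blade is lifted clear of the tray (height (world z) of blade_tip above 0.06 m and height (world z) of blade_butt above 0.05 m), for 0.2 s.
2. the blade, pressing on the cover, has it more than 0.15 rad open (value of joint cover above 0.15 rad and contact force between blade and cover above 0.05 N), for 0.05 s.
3. the cover stands more than 1.45 rad open (value of joint cover above 1.45 rad), for 0.2 s.
At the end, for the whole second after the job is handed in: The cover rests more than 1.45 rad open; the whole blade lies in the tray, inside its walls, both ends less than 40 mm above the tray's underside, at rest; the other instruments and things are within 30 mm of where they were (value of joint cover above 1.45 rad and velocity of joint cover between -0.05 and 0.05 rad/s and x of blade_tip in the frame of tray between -0.127 and 0.127 m and y of blade_tip in the frame of tray between -0.142 and 0.142 m and z of each of blade_tip, blade_butt in the frame of tray below 0.04 m and x of blade_butt in the frame of tray between -0.127 and 0.127 m and y of blade_butt in the frame of tray between -0.142 and 0.142 m and linear speed of blade below 0.03 m/s and distance of each of probe, tweezers, brush, beaker, jar, dish, wash, cards from where it was at the start of the episode below 0.03 m); the robot touches nothing.
It fails at once if the gripper or arm touches the cover with more than 1 N (contact force between any of the fingers, the arm and cover above 1 N).
It fails at once if the blade is dropped (falls faster than 0.7 m/s out of the fingers) (linear speed of blade above 0.7 m/s and contact force between the fingers and blade below 0.02 N).
It fails at once if another instrument or thing is moved more than 30 mm (distance of any of probe, tweezers, brush, beaker, jar, dish, wash, cards from where it was at the start of the episode above 0.03 m).
It also fails if it takes over 61 s, if anything falls off the work surface, if the arm or the gripper's body presses on something with over 40 N, if the wrist force passes 120 N, or if a joint passes its speed limit or range.

## Robot

A 6-joint arm with a two-finger parallel gripper is mounted at the origin on the work surface. World frame = base frame: x ahead of the robot, y to its left, z up, the work surface at z = 0. Lengths are in m, angles in rad, forces in N, time in s.
With the tool pointing down it reaches from about 0.2 to 0.875 m from the base axis. Payload 3.4 kg.
Tool frame: the origin (TCP) lies between the finger pads; the fingertips stand 17 mm ahead of it and the grasp point (between the pads) lies 2 mm behind it; z points along the fingers, y is the line along which they close (so a half turn about z gives the same grasp; the last joint's range is limited). The gripper opens to 94 mm and grips with 3 to 60 N. Pads are 16 mm wide; open, the fingers measure 119 mm over their backs; the gripper's body (75 mm by 177 mm) begins 78 mm behind the grasp point.
Start: joints at [1.163, 0.276, 1.505, -0, 1.361, -0.121], TCP at [0.163, 0.552, 0.222] pointing down, gripper open.
Joint ranges: [-2.89, 2.89], [-0.75, 2.08], [0.22, 2.7], [-1.18, 4.32], [0.11, 2.71], [-2.7, 2.7]. Speed limits (rad/s): [2.57, 2.57, 3.14, 3.14, 3.14, 3.14].

## Interface

Orientations are given as a unit quaternion [x, y, z, w].
In Python, from plant import bot gives the robot as it stands.
- The arm moves only by the tool arm_command, never from a script. Its argument "targets" is a list of rows, each a list of 7 numbers: the shift along the tool's x, y, z scaled (see below), then the turn, a rotation vector about the tool's x, y, z scaled (see below), then the closure, from -1 (fully open) to 1 (shut). In form: [[x, y, z, wx, wy, wz, jaw], ...]. A call has 1 to 20 rows; each row shifts and turns the commanded pose from where the row before left it, along the tool's axes as they then stand; what a row does not reach is not made up. The controller multiplies each number of a shift by 0.8 m and each number of a turn by 90 degrees. A row lasts 1/8 s, in which the tool goes at most 62.5 mm and 10.7 degrees, less where a joint would pass 70% of its speed; a pose out of reach is approached as far as the arm can. A call with a number of a shift or a turn outside -1 to 1 is refused whole. A call with a gripper value outside its range is refused whole. The fingers move at their own pace and stop on an object; the grip force is fixed at half the most. Time passes only in rows, so rows that do not move let the fingers close. It gives the time, the measured TCP pose, the force, the opening and the grip force at its end, in the units of the state.
- bot.sense(): the state, without advancing time (a new reading comes with each control period).
- bot.read_camera(name): name is "scene" or "top"; returns a dict with "pixels" (384x512x3 uint8, blue, green, red), "camera_matrix" (3x3 intrinsics, pixels), "dist_coeffs" ([k1, k2, p1, p2, k3] as OpenCV has them; the pictures are not rectified), "R" (3x3) and "t" (3): a world point X has camera coordinates R X + t. Camera axes: x right, y down, z forward; pixel columns grow to the right and rows downward; lengths in m; the calibration is good to about 2 mm. A picture is of the moment at which its call begins. There is no depth.
- bot.hand_in(): hands the job in; it is judged then, once.
The state is a dict: "t": time; "joint_pos": joint angles; "joint_velocities": joint speeds; "effort": joint torques, N m; "eef_pos": TCP position; "tcp_rot": TCP orientation; "force": force on the tool from outside, world axes, zero at the start; "wrist_torque": the same for the moment, N m; "width": finger opening in m; "gripper_force": force on a finger pad.
Only numpy, scipy, OpenCV 4.12 (cv2) and the standard library are available. Lean on these libraries where they do the work, as an engineer would, in place of code of your own. Each camera call takes 0.05 s, during which the arm holds its last target. There are 200 camera calls.

## Working session

There is one attempt and no reset: what is moved stays moved. The work goes in short steps, Python scripts to look and compute and a tool call to move; the robot and the scene stay as the last step left them, time stands still between calls to the robot, and variables do not carry over. Pictures are saved under pics/ and viewed, at most 10 in all, crops included, and the job is handed in when it is done.

Besides the shell and the picture viewer there is one more tool, called after "Emit:" as name([rows], argument=value, ...), one row to a line, values as JSON. arm_command: Moves the arm, as the interface text tells. Shifts and turns lie within -1 to 1; 1 stands for 0.8 m of shift or 90 degrees of turn. Its arguments: {"type":"object","properties":{"targets":{"type":"array","items":{"type":"array","items":{"type":"number","minimum":-1,"maximum":1}}}},"required":["targets"]}

```bash
ls; mkdir -p pics; python3 - <<'E'
from plant import bot
import cv2,pickle
s=bot.sense();print(s)
d={n:bot.read_camera(n) for n in("scene","top")}
pickle.dump(d,open('d0.pkl','wb'))
for n in d:
    cv2.imwrite(f'pics/{n}0.png',d[n]['pixels']);print(n,d[n]['camera_matrix'],d[n]['dist_coeffs'],d[n]['R'],d[n]['t'])
E
```

```text
pics
{'t': 0.0, 'joint_pos': array([ 1.16297042e+00,  2.76576700e-01,  1.50615088e+00, -8.79306852e-06,
        1.36071478e+00, -1.20984864e-01]), 'joint_velocities': array([ 0.00037235, -0.00036186, -0.00089653, -0.00148937,  0.00062534,
       -0.00014434]), 'effort': array([-3.01924911e-04, -4.04569495e+01, -2.37227404e+01,  7.00769015e-02,
        3.46765830e-02, -1.24867097e-04]), 'eef_pos': array([0.16245679, 0.55098776, 0.2216081 ]), 'tcp_rot': array([ 1.42928375e-01,  9.89732602e-01, -8.93834018e-04, -2.37546622e-04]), 'force': array([0.62256117, 0.31506222, 0.12069955]), 'wrist_torque': array([-0.00905063,  0.03394138,  0.04404417]), 'gripper_force': 0.0, 'width': 0.09386674948310607}
scene [[403.31501375   0.         261.66812524]
 [  0.         403.31501375 196.02791304]
 [  0.           0.           1.        ]] [0.01032189 0.         0.         0.         0.        ] [[ 0.47283544  0.88093506 -0.01949545]
 [ 0.56523947 -0.32021261 -0.76024222]
 [-0.67596671  0.34844987 -0.64934713]] [-0.2606233  -0.21865471  1.76614399]
top [[444.87528424   0.         251.75125834]
 [  0.         444.87528424 189.43461786]
 [  0.           0.           1.        ]] [-0.01410443  0.          0.          0.          0.        ] [[-0.01342982 -0.99976605 -0.01695556]
 [-0.99176863  0.01547801 -0.12710394]
 [ 0.12733664  0.01510901 -0.99174447]] [0.03551735 0.47525331 1.27483563]
```

View pics/scene0.png

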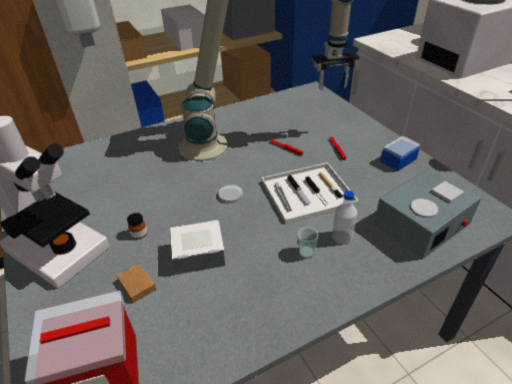

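View pics/top0.png

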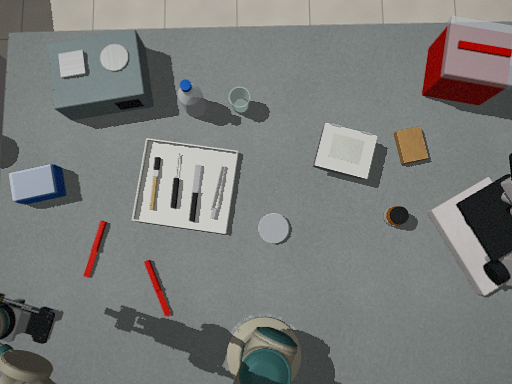

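The top view shows the case at (345,152), the tray at (187,186), the beaker at (239,98) and the dish at (273,228). Things that could be taken for the blade:
- probe (177,182): black handle with a thin rod
- the item at (196,193): black handle with a wide flat strip, which I choose
- tweezers (219,193)
- brush (155,183)
- red look-alikes at (96,249) and (158,288), to be left alone

I'll check the choice in a close crop.

```bash
python3 - <<'E'
import cv2,pickle,numpy as np
d=pickle.load(open('d0.pkl','rb'))
t=d['top']['pixels'];s=d['scene']['pixels']
a=cv2.resize(t[130:245,125:250],(400,368),interpolation=cv2.INTER_CUBIC)
b=cv2.resize(s[155:225,255:360],(400,267),interpolation=cv2.INTER_CUBIC)
c=cv2.resize(t[115:190,305:390],(400,353),interpolation=cv2.INTER_CUBIC)
e=cv2.resize(s[212:275,160:235],(400,336)[:2],interpolation=cv2.INTER_CUBIC)
o=np.zeros((600,800,3),np.uint8)
o[:368-70,:400]=cv2.resize(a,(400,298));o[:298,400:]=cv2.resize(c,(400,298));o[300:567,:400]=b;o[300:600,400:]=cv2.resize(e,(400,300))
cv2.imwrite('pics/crop.png',o)
E
```

```text
(no output)
```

View pics/crop.png

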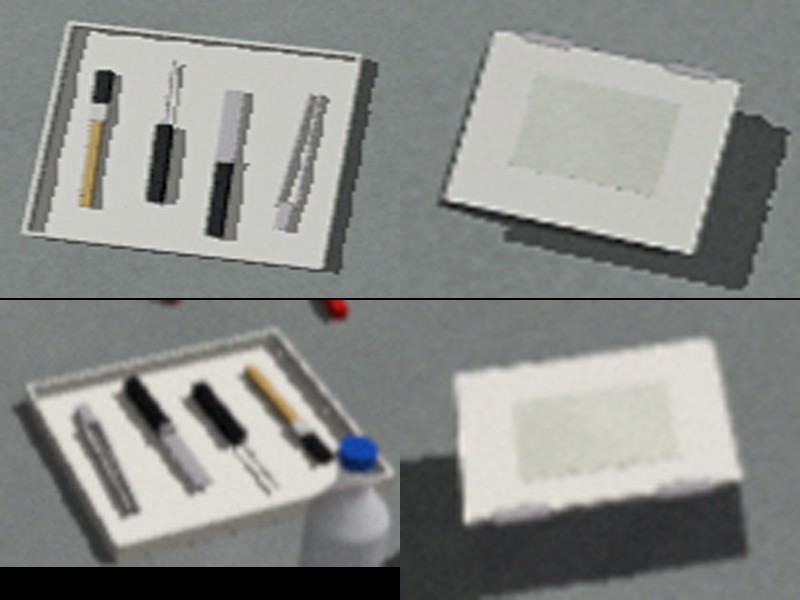

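The crop confirms it: the second tool from the right in the top view has a black handle and a wide flat grey strip, so it is the blade. The cover's hinges are on the far side, and its front edge faces the robot. Next I measure in both views.

```bash
cat > h.py <<'E'
import cv2,numpy as np
def ray(c,p):
    u=cv2.undistortPoints(np.array([[p]],float),c['camera_matrix'],c['dist_coeffs'])[0,0]
    R,t=np.array(c['R']),np.array(c['t']); d=R.T@np.r_[u,1]; return -R.T@t,d/np.linalg.norm(d)
def plane(c,p,z):
    o,d=ray(c,p); return o+d*(z-o[2])/d[2]
def tri(c1,p1,c2,p2):
    o1,d1=ray(c1,p1);o2,d2=ray(c2,p2)
    s=np.linalg.lstsq(np.c_[d1,-d2],o2-o1,rcond=None)[0]
    a,b=o1+s[0]*d1,o2+s[1]*d2; return (a+b)/2,np.linalg.norm(a-b)
def proj(c,X):
    return cv2.projectPoints(np.array([X],float),cv2.Rodrigues(np.array(c['R']))[0],np.array(c['t']),c['camera_matrix'],c['dist_coeffs'])[0][0,0]
def blobs(m,roi,amin):
    x0,y0,x1,y1=roi;k=np.zeros(m.shape[:2],np.uint8);k[y0:y1,x0:x1]=m[y0:y1,x0:x1]
    cs,_=cv2.findContours(k,cv2.RETR_EXTERNAL,cv2.CHAIN_APPROX_NONE)
    return [c for c in cs if cv2.contourArea(c)>=amin]
E
python3 - <<'E'
import pickle;from h import *
np.set_printoptions(precision=4,suppress=True)
d=pickle.load(open('d0.pkl','rb'));T,S=d['top'],d['scene']
def dark(c): return (c['pixels'].max(2)<60).astype(np.uint8)*255
def white(c): return (c['pixels'].min(2)>170).astype(np.uint8)*255
for n,c,roi in(('top',T,(140,145,235,230)),('sc',S,(265,165,350,220))):
    for b in blobs(dark(c),roi,20):
        r=cv2.minAreaRect(b);print(n,'dark',np.array(r[0]),r[1],r[2],'box',cv2.boxPoints(r).round(1).tolist())
def corners(c,roi,name):
    m=white(c)
    b=max(blobs(cv2.morphologyEx(m,cv2.MORPH_CLOSE,np.ones((9,9),np.uint8)),roi,200),key=cv2.contourArea)
    h=cv2.convexHull(b)
    for e in np.arange(.01,.1,.005):
        q=cv2.approxPolyDP(h,e*cv2.arcLength(h,True),True)
        if len(q)==4:break
    # refine: fit lines to the contour points near each side
    q=q[:,0].astype(float);L=[];P=b[:,0].astype(float)
    for i in range(4):
        a,z=q[i],q[(i+1)%4];u=(z-a)/np.linalg.norm(z-a);w=P-a;s=w@u;dd=abs(w@[-u[1],u[0]])
        k=(dd<2.5)&(s>4)&(s<np.linalg.norm(z-a)-4)
        v=cv2.fitLine(P[k].astype(np.float32),cv2.DIST_HUBER,0,.01,.01)[:,0];L.append(np.cross([v[2],v[3],1],[v[2]+v[0],v[3]+v[1],1]))
    o=np.array([(lambda x:x[:2]/x[2])(np.cross(L[i-1],L[i])) for i in range(4)])
    print(name,o.round(1).tolist());return o
A=corners(T,(305,115,390,190),'cov top');B=corners(S,(160,212,235,275),'cov sc')
pickle.dump((A,B),open('cov.pkl','wb'))
for a in A: print('z.076',plane(T,a,.076))
for b in B: print('s z.076',plane(S,b,.076))
A2=corners(T,(128,130,248,240),'tray top')
for a in A2: print('z.022',plane(T,a,.022))
for p in B: 
    best=min(A,key=lambda a:tri(T,a,S,p)[1]+np.linalg.norm(plane(T,a,.076)-plane(S,p,.076)));print('tri',tri(T,best,S,p))
E
```

```text
top dark [193.3174 206.802 ] (4.907332420349121, 28.27558135986328) 6.709836959838867 box [[189.1999969482422, 220.60000610351562], [192.5, 192.5], [197.39999389648438, 193.0], [194.10000610351562, 221.10000610351562]]
top dark [174.8438 192.4836] (5.2342400550842285, 29.468767166137695) 6.009005546569824 box [[170.6999969482422, 206.89999389648438], [173.8000030517578, 177.60000610351562], [179.0, 178.10000610351562], [175.89999389648438, 207.39999389648438]]
top dark [157.0366 163.1707] (5.190281867980957, 12.03703784942627) 6.340191841125488 box [[153.8000030517578, 168.89999389648438], [155.10000610351562, 156.89999389648438], [160.3000030517578, 157.5], [159.0, 169.39999389648438]]
sc dark [337.25 193.75] (8.485280990600586, 3.5355336666107178) 45.0 box [[333.0, 192.0], [335.5, 189.5], [341.5, 195.5], [339.0, 198.0]]
sc dark [272.3796 204.8579] (33.11494827270508, 2.798445701599121) 60.01836013793945 box [[262.8999938964844, 191.1999969482422], [265.29998779296875, 189.8000030517578], [281.8999938964844, 218.5], [279.3999938964844, 219.89999389648438]]
sc dark [311.6952 184.7439
[... 635 characters left out ...]
.076 ]
z.076 [ 0.4984 -0.2964  0.076 ]
z.076 [ 0.5395 -0.1523  0.076 ]
s z.076 [ 0.5395 -0.1517  0.076 ]
s z.076 [ 0.6582 -0.1882  0.076 ]
s z.076 [ 0.6192 -0.3318  0.076 ]
s z.076 [ 0.4968 -0.2969  0.076 ]
tray top [[145.9, 138.1], [236.8, 150.7], [224.4, 232.7], [131.5, 219.3]]
z.022 [0.6376 0.3456 0.022 ]
z.022 [0.5944 0.0718 0.022 ]
z.022 [0.3507 0.1104 0.022 ]
z.022 [0.3938 0.3841 0.022 ]
tri (array([ 0.5396, -0.152 ,  0.0762]), np.float64(0.0005245602868871088))
tri (array([ 0.6594, -0.1875,  0.0769]), np.float64(0.0020104820293349343))
tri (array([ 0.618 , -0.3313,  0.0745]), np.float64(0.0008051418608040053))
tri (array([ 0.4981, -0.2966,  0.077 ]), np.float64(0.0009747981961065415))
```

```bash
python3 - <<'E'
import pickle;from h import *
np.set_printoptions(precision=4,suppress=True)
d=pickle.load(open('d0.pkl','rb'));T,S=d['top'],d['scene']
print('cam',ray(T,(0,0))[0])
def mid(c,p,roi,s=6):
    x0,y0,x1,y1=roi
    g=cv2.resize(c['pixels'].max(2)[y0:y1,x0:x1],None,fx=s,fy=s,interpolation=cv2.INTER_CUBIC)
    m=(g<110).astype(np.uint8)*255
    for b in blobs(m,(0,0)+m.shape[::-1],500):
        r=cv2.minAreaRect(b);bx=(cv2.boxPoints(r)+.5)/s-.5+[x0,y0]
        if cv2.pointPolygonTest(bx.astype(np.float32),p,False)>0:
            e=sorted([(np.linalg.norm(bx[i]-bx[(i+1)%4]),tuple((bx[i]+bx[(i+1)%4])/2)) for i in range(4)])
            return sorted([np.array(e[0][1]),np.array(e[1][1])],key=lambda q:q[1]),e[0][0],e[2][0]
a=mid(T,(193.3,206.8),(180,155,208,228));b=mid(S,(292.4,182),(280,168,316,212));print('T',a,'\nS',b)
f,r=a[0]; sr,sf=b[0]   # front/rear ends; in scene rear is up
print('front',tri(T,f,S,sf),plane(T,f,.022));print('rear',tri(T,r,S,sr),plane(T,r,.022))
# strip end in top view: brightness along the axis
u=(plane(T,f,.022)-plane(T,r,.022));print('heading',np.degrees(np.arctan2(u[1],u[0])),np.linalg.norm(u));u/=np.linalg.norm(u)
F=plane(T,f,.022)
for s in range(-8,96,4): 
    X=F+u*s/1000;X[2]=.0145;p=proj(T,X);q=proj(S,X);g=lambda c,p:int(cv2.getRectSubPix(c['pixels'][:,:,1],(1,1),tuple(map(float,p)))[0,0]);print(s,g(T,p),g(S,q),end=' | ')
X=F+u*.06;X[2]=.0145;v=np.array([-u[1],u[0],0]);print()
for s in range(-20,21,2): print(s,g(T,proj(T,X+v*s/1000)),end=' | ')
E
```

```text
cam [0.3095 0.0089 1.3253]
T ([array([195.2742, 191.9195]), array([191.7941, 221.5003])], np.float64(6.611266942474485), np.float64(29.784780281913555)) 
S ([array([286.5512, 175.5056]), array([307.3267, 203.6136])], np.float64(7.6396712849109605), np.float64(34.952519129442045))
front (array([ 0.4876,  0.2184, -0.0581]), np.float64(0.024208300534538044)) [0.472 0.196 0.022]
rear (array([0.3836, 0.2037, 0.0174]), np.float64(0.0064997801425937)) [0.3847 0.206  0.022 ]
heading -6.5415308297138886 0.08788421768322403
-8 30 78 | -4 28 97 | 0 115 108 | 4 171 122 | 8 165 142 | 12 166 157 | 16 167 157 | 20 165 158 | 24 166 156 | 28 166 159 | 32 165 159 | 36 166 160 | 40 167 160 | 44 167 161 | 48 166 158 | 52 168 158 | 56 167 159 | 60 165 162 | 64 164 158 | 68 165 156 | 72 167 159 | 76 165 159 | 80 162 151 | 84 178 144 | 88 201 163 | 92 202 204 | 
-20 199 | -18 187 | -16 139 | -14 117 | -12 116 | -10 117 | -8 125 | -6 140 | -4 160 | -2 167 | 0 165 | 2 166 | 4 168 | 6 169 | 8 169 | 10 174 | 12 184 | 14 197 | 16 203 | 18 200 | 20 200 |
```

```bash
python3 - <<'E'
import pickle;from h import *
np.set_printoptions(precision=4,suppress=True)
d=pickle.load(open('d0.pkl','rb'));T,S=d['top'],d['scene']
print('handle centre 2-view',tri(T,(193.35,206.8),S,(292.4,182.07)),'top@.022',plane(T,(193.35,206.8),.022))
F=np.array([.472,.196,0]);h=np.radians(-6.5);u=np.array([np.cos(h),np.sin(h),0]);v=np.array([-u[1],u[0],0])
im=T['pixels'][:,:,1].astype(np.float32)
def prof(s,z,ts):
    P=np.array([proj(T,F+u*s+v*t+[0,0,z]) for t in ts],np.float32);return cv2.remap(im,P[:,0],P[:,1],cv2.INTER_LINEAR)[:,0]
ts=np.arange(-.016,.0201,.0005)
for s in (.012,.022,.032,.042,.052,.062,.072):
    g=prof(s,.0145,ts);k=len(ts)//2
    R=ts[k:][np.argmax(g[k:]>184)];L=ts[:k][np.where(g[:k]<141)[0][-1]];print('strip',s,L,R,(L+R)/2)
for s in (-.075,-.06,-.045,-.03,-.015):
    g=prof(s,.022,ts);R=ts[k:][np.argmax(g[k:]>110)];L=ts[:k][np.where(g[:k]>70)[0][-1:]];print('handle',s,L,R)
E
```

```text
handle centre 2-view (array([0.4278, 0.2011, 0.0161]), np.float64(0.002891581322774014)) top@.022 [0.4279 0.2015 0.022 ]
strip 0.012 -0.0059999999999999915 0.011500000000000024 0.0027500000000000163
strip 0.022 -0.0059999999999999915 0.011500000000000024 0.0027500000000000163
strip 0.032 -0.006999999999999992 0.012000000000000025 0.002500000000000016
strip 0.042 -0.006499999999999992 0.011000000000000024 0.002250000000000016
strip 0.052 -0.0059999999999999915 0.012000000000000025 0.0030000000000000165
strip 0.062 -0.005499999999999991 0.011500000000000024 0.0030000000000000165
strip 0.072 -0.006499999999999992 0.012000000000000025 0.0027500000000000163
handle -0.075 [-0.007] 0.009000000000000022
handle -0.06 [-0.008] 0.009000000000000022
handle -0.045 [-0.007] 0.009500000000000022
handle -0.03 [-0.0075] 0.009500000000000022
handle -0.015 [-0.0075] 0.010000000000000023
```

```bash
cat >> h.py <<'E'
from scipy.spatial.transform import Rotation as Ro
def tgt(heading,pitch=0):  # -tool x = blade x: heading about world z, nose-up pitch (deg)
    h,p=np.radians([heading,pitch]); X=np.array([np.cos(h)*np.cos(p),np.sin(h)*np.cos(p),np.sin(p)])
    Y=np.array([-np.sin(h),np.cos(h),0]); x=-X; return Ro.from_matrix(np.c_[x,Y,np.cross(x,Y)])
def delta(s,pos,heading,pitch=0):
    R=Ro.from_quat(s['tcp_rot']); G=tgt(heading,pitch)
    print('now',np.round(s['eef_pos'],4),'t',s['t'],'w',round(s['width'],4),'F',np.round(s['force'],1))
    print('turn first',np.round((R.inv()*G).as_rotvec(degrees=True)/90,3),'then shift',np.round(G.inv().apply(np.array(pos)-s['eef_pos'])/.8,4),'| shift in present axes',np.round(R.inv().apply(np.array(pos)-s['eef_pos'])/.8,4))
E
python3 - <<'E'
from plant import bot;from h import *
delta(bot.sense(),(.4523,.2002,.10),-6.4)
E
```

```text
now [0.1625 0.551  0.2217] t 0.1 w 0.094 F [-0.4  0.3 -0.4]
turn first [-0.001 -0.    -0.111] then shift [-0.4089 -0.3954  0.1521] | shift in present axes [-0.4716 -0.3179  0.1526]
```

Emit:
arm_command([
  [0,0,0,0,0,-0.111,-0.06],
  [-0.041,-0.0395,0.015,0,0,0,-0.06],
  [-0.041,-0.0395,0.015,0,0,0,-0.06],
  [-0.041,-0.0395,0.015,0,0,0,-0.06],
  [-0.041,-0.0395,0.015,0,0,0,-0.06],
  [-0.041,-0.0395,0.015,0,0,0,-0.06],
  [-0.041,-0.0395,0.015,0,0,0,-0.06],
  [-0.041,-0.0395,0.015,0,0,0,-0.06],
  [-0.041,-0.0395,0.015,0,0,0,-0.06],
  [-0.041,-0.0395,0.015,0,0,0,-0.06],
  [-0.041,-0.0395,0.015,0,0,0,-0.06],
  [0,0,0,0,0,0,-0.06],
  [0,0,0,0,0,0,-0.06],
])

```text
t: 1.72
eef_pos: [0.4525, 0.2009, 0.1023]
tcp_rot: [0.057, 0.998, 0.0, -0.001]
force: [0.2, 0.4, -0.2]
width: 0.0498
gripper_force: 0.0
```

```bash
python3 - <<'E'
from plant import bot;from h import *
delta(bot.sense(),(.4523,.2002,.024),-6.4)
E
```

```text
now [0.4525 0.2009 0.1023] t 1.725 w 0.0498 F [ 0.2  0.4 -0.2]
turn first [ 0.    -0.001 -0.001] then shift [ 0.0002 -0.0009  0.0978] | shift in present axes [ 0.     -0.001   0.0978]
```

Emit:
arm_command([
  [0,-0.001,0.035,0,0,0,-0.06],
  [0,0,0.035,0,0,0,-0.06],
  [0,0,0.018,0,0,0,-0.06],
  [0,0,0.01,0,0,0,-0.06],
  [0,0,0,0,0,0,-0.06],
  [0,0,0,0,0,0,0.3],
  [0,0,0,0,0,0,0.7],
  [0,0,0,0,0,0,1],
  [0,0,0,0,0,0,1],
  [0,0,0,0,0,0,1],
  [0,0,0,0,0,0,1],
])

```text
t: 3.1
eef_pos: [0.4533, 0.1999, 0.0243]
tcp_rot: [0.056, 0.998, 0.0, 0.0]
force: [-0.4, -1.4, 3.3]
width: 0.0154
gripper_force: 30.0
```

Emit:
arm_command([
  [0,0,-0.02,0,0,0,1],
  [0,0,-0.045,0,0,0,1],
  [0,0,-0.045,0,0,0,1],
  [0,0,-0.045,0,0,0,1],
  [0,0,0,0,0,0,1],
  [0,0,0,0,0,0,1],
  [0,0,0,0,0,0,1],
])

```text
t: 3.98
eef_pos: [0.4519, 0.1996, 0.1465]
tcp_rot: [0.056, 0.998, -0.0, -0.002]
force: [-0.6, -0.1, -0.6]
width: 0.0159
gripper_force: 30.0
```

```bash
python3 - <<'E'
from plant import bot;from h import *
import pickle
s=bot.sense();d={n:bot.read_camera(n) for n in("scene","top")};pickle.dump(d,open('d1.pkl','wb'))
T,S=d['top'],d['scene']
h=np.radians(-6.5);R=Ro.from_quat(s['tcp_rot']);tip=s['eef_pos']+R.apply([-.1,0,.0113]);butt=s['eef_pos']+R.apply([.07,0,.0113])
pt,ps=proj(T,tip),proj(S,tip);print('tip',tip,pt,ps,proj(T,butt),proj(S,butt))
def crop(c,p,w=45):
    x,y=int(p[0]),int(p[1]);k=c['pixels'][y-34:y+34,x-w:x+w];print('origin',x-w,y-34);return cv2.resize(k,(400,302),interpolation=cv2.INTER_CUBIC)
o=np.hstack([crop(T,pt),crop(S,ps)]);cv2.imwrite('pics/lift.png',o)
delta(s,(.41,-.19,.15),-16.2)
E
```

```text
tip [0.55122268 0.18840082 0.13483655] [192.21861223 158.06027404] [309.70937438 175.46539827] [184.8663115  220.05677137] [288.77722845 149.55100767]
origin 147 124
origin 264 141
now [0.4519 0.1996 0.1465] t 3.975 w 0.0159 F [-0.6 -0.1 -0.6]
turn first [-0.001 -0.002  0.108] then shift [-0.0856 -0.4823 -0.0044] | shift in present axes [-0.0026 -0.4898 -0.0039]
```

View pics/lift.png

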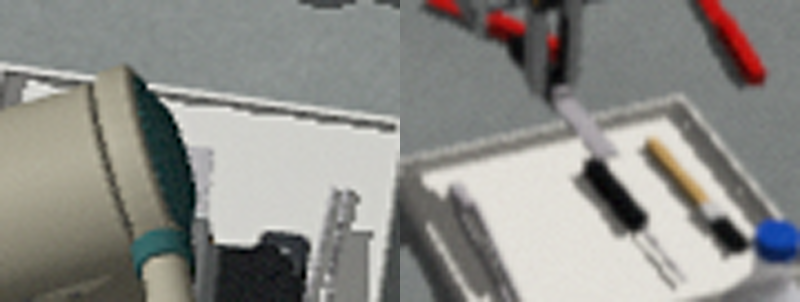

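The tip is at about (310.6,176.3) in the scene view and (193.2,157.3) in the top view. Both are within about 1 px of the prediction, so the blade is held level and true. Next I move to just in front of the lip.

Emit:
arm_command([
  [0,0,0,0,0,0.108,1],
  [-0.007,-0.054,0,0,0,0,1],
  [-0.007,-0.054,0,0,0,0,1],
  [-0.007,-0.054,0,0,0,0,1],
  [-0.007,-0.054,0,0,0,0,1],
  [-0.007,-0.054,0,0,0,0,1],
  [-0.007,-0.054,0,0,0,0,1],
  [-0.007,-0.054,0,0,0,0,1],
  [-0.007,-0.054,0,0,0,0,1],
  [-0.007,-0.054,0,0,0,0,1],
  [0,0,0,0,0,0,1],
  [0,0,0.045,0,0,0,1],
  [0,0,0.045,0,0,0,1],
  [0,0,0,0,0,0,1],
  [0,0,0,0,0,0,1],
])

```text
t: 5.95
eef_pos: [0.3939, -0.1872, 0.0767]
tcp_rot: [0.14, 0.99, -0.0, 0.0]
force: [-0.2, 0.4, -1.0]
width: 0.0161
gripper_force: 30.0
```

```bash
python3 - <<'E'
from plant import bot;from h import *
import pickle
s=bot.sense();d={n:bot.read_camera(n) for n in("scene","top")};pickle.dump(d,open('d2.pkl','wb'))
T,S=d['top'],d['scene']
R=Ro.from_quat(s['tcp_rot']);tip=s['eef_pos']+R.apply([-.1,0,.0113])
pt,ps=proj(T,tip),proj(S,tip);print('tip',tip,pt,ps)
def crop(c,p,w=45):
    x,y=int(p[0]),int(p[1]);k=c['pixels'][y-34:y+34,x-w:x+w];print('origin',x-w,y-34);return cv2.resize(k,(400,302),interpolation=cv2.INTER_CUBIC)
cv2.imwrite('pics/pre.png',np.hstack([crop(T,pt),crop(S,ps)]))
delta(s,(.3918,-.1873,.0763),-16.2)
E
```

```text
tip [ 0.48998132 -0.21498115  0.06549313] [336.8089383  181.60474614] [194.42069779 219.71446668]
origin 291 147
origin 149 185
now [ 0.3939 -0.1872  0.0767] t 5.95 w 0.0161 F [-0.2  0.4 -1. ]
turn first [0.    0.    0.001] then shift [ 0.0025 -0.0008  0.0005] | shift in present axes [ 0.0025 -0.0008  0.0005]
```

View pics/pre.png

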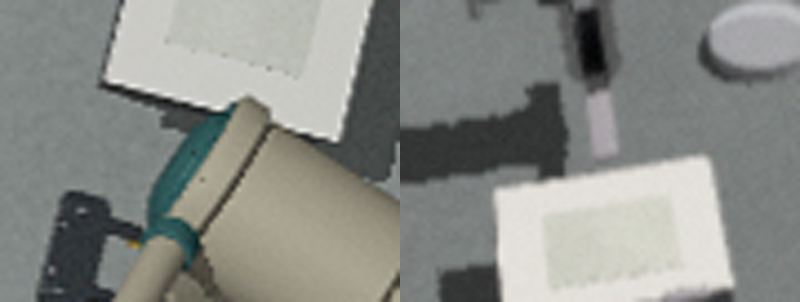

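The scene view shows the tip at about (195.1,220.1), predicted (194.4,219.7), straight in front of the middle of the cover's front edge. I insert the blade.

Emit:
arm_command([
  [-0.02,0,0.0005,0,0,0,1],
  [-0.02,0,0,0,0,0,1],
  [-0.016,0,0,0,0,0,1],
  [-0.016,0,0,0,0,0,1],
  [0,0,0,0,0,0,1],
  [0,0,0,0,0,0,1],
])

```text
t: 6.8
eef_pos: [0.448, -0.2032, 0.0753]
tcp_rot: [0.14, 0.99, 0.0, -0.001]
force: [-0.6, -0.4, -1.2]
width: 0.0157
gripper_force: 30.0
```

Emit:
arm_command([
  [0,0,-0.01,0,0,0,1],
  [-0.001,0,-0.011,0,0,0,1],
  [-0.002,0,-0.011,0,0,0,1],
  [-0.003,0,-0.011,0,0,0,1],
  [0,0,0,0,0,0,1],
  [0,0,0,0,0,0,1],
])

```text
t: 7.55
eef_pos: [0.4538, -0.2052, 0.1103]
tcp_rot: [0.141, 0.99, -0.0, 0.001]
force: [-0.7, -0.0, -0.8]
width: 0.0158
gripper_force: 30.0
```

```bash
cat > look.py <<'E'
from plant import bot;from h import *
import sys
s=bot.sense();S=bot.read_camera('scene')
print(s['t'],s['eef_pos'].round(4),'F',s['force'].round(2),'M',s['wrist_torque'].round(3),s['width'])
k=S['pixels'][175:275,140:260];cv2.imwrite(f'pics/{sys.argv[1]}.png',cv2.resize(k,(600,500),interpolation=cv2.INTER_CUBIC))
R=Ro.from_quat(s['tcp_rot']);tip=s['eef_pos']+R.apply([-.1,0,.0113]);print('tip',tip,'px in crop',(proj(S,tip)-[140,175])*5)
hg=np.array([.6414,-.2598,.07]);u=np.array([.96,-.279,0])
for th in map(float,sys.argv[2:]):
    print(th,'lip px',((proj(S,hg+.13*(-np.cos(th)*u+[0,0,np.sin(th)]))-[140,175])*5).round())
E
python3 look.py lev1 0 0.3
```

```text
7.55 [ 0.4538 -0.2052  0.1103] F [-0.66 -0.05 -0.8 ] M [ 0.054 -0.052 -0.005] 0.015764877630767966
tip [ 0.5498594  -0.23304345  0.09920232] px in crop [272.58079955 252.70362087]
0.0 lip px [274. 248.]
0.3 lip px [267. 211.]
```

View pics/lev1.png

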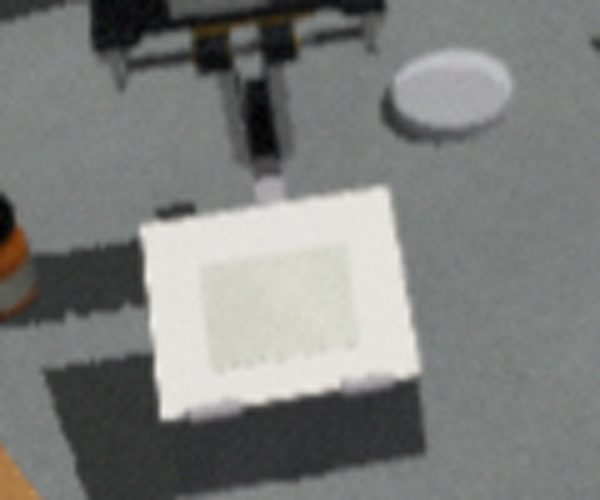

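The cover is visibly lifted: its front edge is at about (268,208) in the crop, which means roughly 0.3 rad. Forces are small, so I continue the arc.

Emit:
arm_command([
  [-0.0035,0,-0.0087,0,0,0,1],
  [-0.0035,0,-0.0087,0,0,0,1],
  [-0.0047,0,-0.0081,0,0,0,1],
  [-0.0047,0,-0.0081,0,0,0,1],
  [-0.0059,0,-0.0073,0,0,0,1],
  [-0.0059,0,-0.0073,0,0,0,1],
  [-0.0069,0,-0.0064,0,0,0,1],
  [-0.0069,0,-0.0064,0,0,0,1],
  [-0.0078,0,-0.0053,0,0,0,1],
  [-0.0078,0,-0.0053,0,0,0,1],
  [-0.0085,0,-0.004,0,0,0,1],
  [-0.0085,0,-0.004,0,0,0,1],
  [0,0,0,0,0,0,1],
])

```text
t: 9.22
eef_pos: [0.5116, -0.222, 0.1741]
tcp_rot: [0.141, 0.99, -0.0, 0.001]
force: [0.2, 0.0, -1.3]
width: 0.0156
gripper_force: 30.0
```

```bash
python3 look.py lev2 1.0 1.2 1.4
```

```text
9.225 [ 0.5116 -0.222   0.1741] F [ 0.25  0.04 -1.35] M [-0.017  0.011 -0.012] 0.015644471572890967
tip [ 0.60765144 -0.24984289  0.16295571] px in crop [267.22979704 245.57555722]
1.0 lip px [258. 184.]
1.2 lip px [259. 196.]
1.4 lip px [261. 217.]
```

View pics/lev2.png

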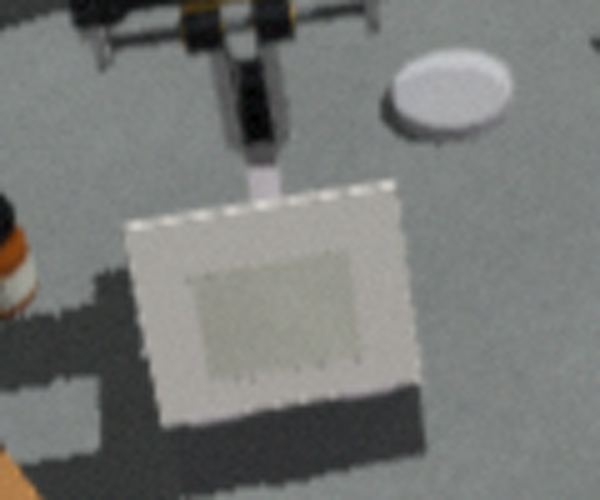

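The cover is at about 1.2 rad, with its front edge at about (262,203) in the crop, and the blade tip is on its underside. I push it past upright.

Emit:
arm_command([
  [-0.009,0,-0.0028,0,0,0,1],
  [-0.009,0,-0.0028,0,0,0,1],
  [-0.0093,0,-0.0014,0,0,0,1],
  [-0.0093,0,-0.0014,0,0,0,1],
  [-0.0093,0,0,0,0,0,1],
  [-0.0093,0,0,0,0,0,1],
  [-0.0062,0,0,0,0,0,1],
  [-0.0062,0,0,0,0,0,1],
  [0,0,0,0,0,0,1],
  [0,0,0,0,0,0,1],
])

```text
t: 10.52
eef_pos: [0.5626, -0.2366, 0.1806]
tcp_rot: [0.141, 0.99, -0.0, 0.0]
force: [0.3, -1.0, 0.1]
width: 0.0158
gripper_force: 30.0
```

```bash
python3 look.py lev3 1.5 1.6 1.7 1.8
```

```text
10.525 [ 0.5626 -0.2366  0.1806] F [ 0.25 -0.95  0.12] M [ 0.013 -0.002  0.028] 0.01576543397294348
tip [ 0.65867492 -0.26448471  0.16937574] px in crop [273.89296452 302.73277015]
1.5 lip px [262. 230.]
1.6 lip px [264. 246.]
1.7 lip px [266. 264.]
1.8 lip px [269. 283.]
```

View pics/lev3.png

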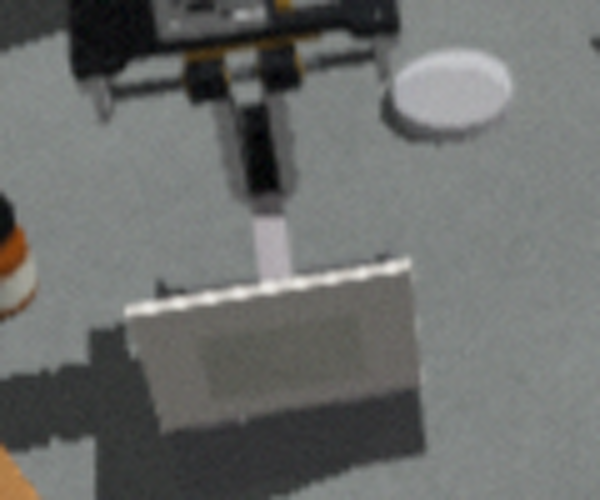

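The front edge is now at about y=280 in the crop, so the cover leans back at about 1.77 rad. I withdraw the blade and return to the tray.

Emit:
arm_command([
  [0.02,0,0,0,0,0,1],
  [0.045,0,0,0,0,0,1],
  [0.055,0,0,0,0,0,1],
  [0.055,0,0,0,0,0,1],
  [0,0,0,0,0,0,1],
  [0.012,0.054,0,0,0,0,1],
  [0.012,0.054,0,0,0,0,1],
  [0.012,0.054,0,0,0,0,1],
  [0.012,0.054,0,0,0,0,1],
  [0.012,0.054,0,0,0,0,1],
  [0.012,0.054,0,0,0,0,1],
  [0.012,0.054,0,0,0,0,1],
  [0.012,0.054,0,0,0,0,1],
  [0.012,0.054,0,0,0,0,1],
  [0,0,0,0,0,-0.109,1],
  [0,0,0,0,0,0,1],
  [0,0,0,0,0,0,1],
])

```text
t: 12.7
eef_pos: [0.4534, 0.1996, 0.1805]
tcp_rot: [0.057, 0.998, 0.0, 0.0]
force: [0.3, 0.0, 0.6]
width: 0.0155
gripper_force: 30.0
```

```bash
python3 - <<'E'
from plant import bot;from h import *
s=bot.sense();d={n:bot.read_camera(n) for n in("scene","top")};T,S=d['top'],d['scene']
R=Ro.from_quat(s['tcp_rot']);tip=s['eef_pos']+R.apply([-.1,0,.0113])
print('tip',tip,'px',proj(T,tip),proj(S,tip))
k=S['pixels'][140:260,160:360];cv2.imwrite('pics/back.png',cv2.resize(k,(800,480),interpolation=cv2.INTER_CUBIC));print('crop px',(proj(S,tip)-[160,140])*4)
delta(s,(.4533,.1999,.0255),-6.4)
E
```

```text
tip [0.55273471 0.18828929 0.16926702] px [190.32208436 154.94383707] [310.52897371 167.54206753]
crop px [602.11589484 110.16827012]
now [0.4534 0.1996 0.1805] t 12.7 w 0.0155 F [0.3 0.  0.6]
turn first [ 0.     0.    -0.001] then shift [1.000e-04 3.000e-04 1.938e-01] | shift in present axes [0.0002 0.0003 0.1938]
```

View pics/back.png

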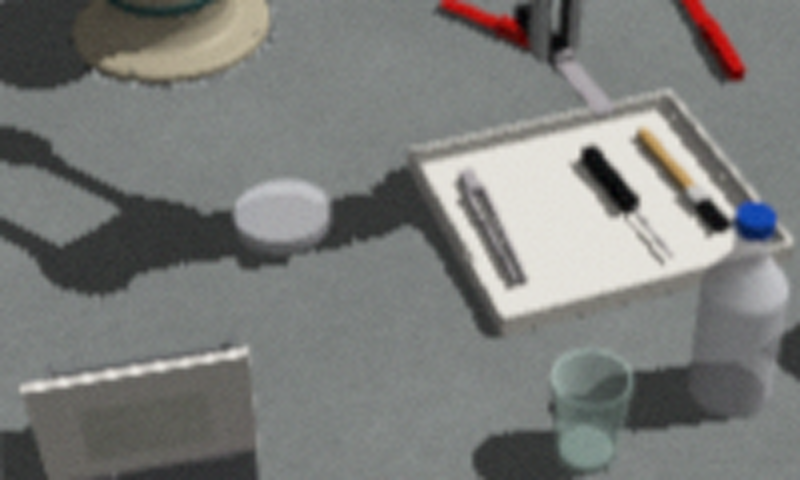

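The cover is still standing, and the tip is at crop (603,107) against the predicted (602,110), so the blade has not slipped. I lay it back.

Emit:
arm_command([
  [0,0,0.045,0,0,0,1],
  [0,0,0.055,0,0,0,1],
  [0,0,0.055,0,0,0,1],
  [0,0,0.025,0,0,0,1],
  [0,0,0.008,0,0,0,1],
  [0,0,0.003,0,0,0,1],
  [0,0,0.002,0,0,0,1],
  [0,0,0,0,0,0,1],
])

```text
t: 13.8
eef_pos: [0.4538, 0.2, 0.0268]
tcp_rot: [0.055, 0.998, 0.0, 0.001]
force: [-0.6, 0.4, 0.3]
width: 0.0157
gripper_force: 30.0
```

Emit:
arm_command([
  [0,0,0.0015,0,0,0,1],
  [0,0,0.0015,0,0,0,1],
  [0,0,0,0,0,0,1],
  [0,0,0,0,0,0,1],
])

```text
t: 14.3
eef_pos: [0.4534, 0.2, 0.0243]
tcp_rot: [0.055, 0.998, 0.0, 0.0]
force: [-1.0, -0.8, 5.7]
width: 0.0154
gripper_force: 30.0
```

Contact at 5.7 N. I release part-way only, then rise straight up.

Emit:
arm_command([
  [0,0,0,0,0,0,0.5],
  [0,0,0,0,0,0,0.2],
  [0,0,0,0,0,0,-0.06],
  [0,0,0,0,0,0,-0.06],
  [0,0,0,0,0,0,-0.06],
  [0,0,-0.02,0,0,0,-0.06],
  [0,0,-0.05,0,0,0,-0.06],
  [0,0,-0.06,0,0,0,-0.06],
  [0,0,-0.06,0,0,0,-0.06],
  [0,0,-0.06,0,0,0,-0.06],
  [0.05,0.05,0,0,0,0,-0.06],
  [0.05,0.05,0,0,0,0,-0.06],
  [0.05,0.05,0,0,0,0,-0.06],
  [0.05,0.05,0,0,0,0,-0.06],
  [0.05,0.05,0,0,0,0,-0.06],
  [0,0,0,0,0,0,-0.06],
  [0,0,0,0,0,0,-0.06],
])

```text
t: 16.42
eef_pos: [0.2766, 0.4203, 0.2235]
tcp_rot: [0.055, 0.998, -0.001, 0.0]
force: [0.4, -0.6, -0.1]
width: 0.0496
gripper_force: 0.0
```

```bash
python3 - <<'E'
from plant import bot;from h import *
s=bot.sense();print(s['t'],s['eef_pos'],s['width']);T=bot.read_camera('top')
cv2.imwrite('pics/end.png',cv2.resize(T['pixels'][60:260,120:420],(800,533),interpolation=cv2.INTER_CUBIC))
E
```

```text
16.425 [0.27662634 0.42030466 0.22346847] 0.04955414981683471
```

View pics/end.png

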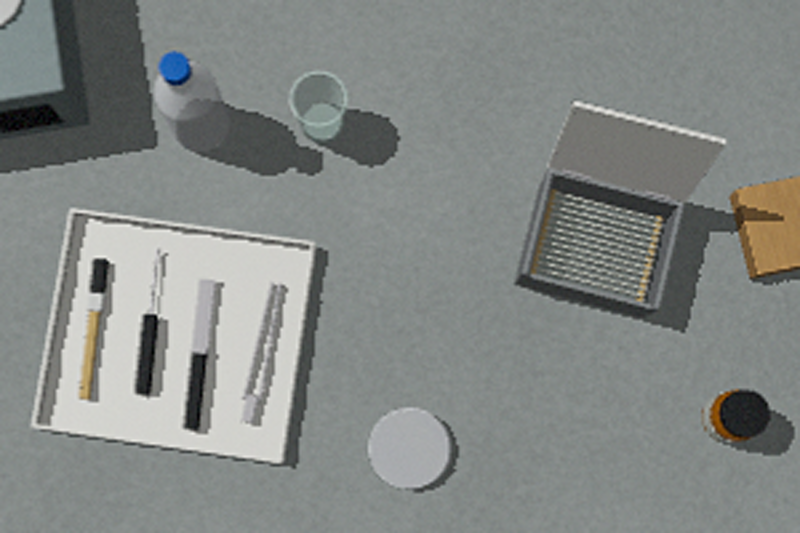

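The blade lies in the tray at (199,355) in the crop, the cover leans back at (640,150), and nothing else has moved.

```bash
python3 -c "
from plant import bot
print(bot.hand_in())"
```

```text
the job is handed in; nothing more can be done
None
```

The job is handed in: the cover stands open, leaning back at about 1.77 rad by the camera, the blade is back in the tray, the other instruments and things look unmoved, and `hand_in()` gave no verdict.

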